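# Find the heavy side of the sieve drive and hold it down

### The arm

A 7-joint arm with a two-finger parallel gripper is mounted at the origin on the work surface. World frame = base frame: x ahead of the robot, y to its left, z up, the work surface at z = 0. Lengths are in m, angles in rad, forces in N, time in s.
With the tool pointing down it reaches from about 0.35 to 0.9 m from the base axis. Payload 8.1 kg.
Tool frame: the origin (TCP) lies at the very end of the fingers, on their centre line; the grasp point (between the pads) lies 19 mm behind it; z points along the fingers, y is the direction in which the jaws open and shut (so a half turn about z gives the same grasp; the last joint's range is limited). The gripper opens to 85 mm and grips with 20 to 120 N. Pads are 22 mm wide; open, the fingers measure 114 mm over their backs; the gripper's body (76 mm by 85 mm) begins 54 mm behind the grasp point. The pads swing forward as they close: fully open they stand 13 mm farther back than shut.
Start: joints at [1.023, 0.434, 0.025, 1.573, -0.012, 1.134, -0.075], TCP at [0.269, -0.564, 0.231] pointing down, gripper open.
Joint ranges: [-2.62, 2.62], [-0.44, 2.09], [-1.27, 1.32], [0.08, 2.57], [-1.32, 4.46], [0.12, 2], [-2.74, 2.74]. Speed limits (rad/s): [2.22, 2.22, 3.01, 3.01, 3.14, 3.14, 3.14].

### API

Orientations are given as a 3x3 rotation matrix whose columns are the frame's x, y, z axes.
In Python, from workcell import * gives the robot as it stands. The module is installed in compiled form; this text tells all that it offers.
- The arm moves only by the tool carry_out, never from a script. Its argument "targets" is a list of rows, each a list of 7 numbers: the turn, a rotation vector about the tool's x, y, z in degrees, then the shift along the tool's x, y, z in cm, then the opening, from -1 (shut) to 1 (fully open), so that 0 is half open. A call has 1 to 10 rows; each row shifts and turns the pose as measured when the row begins, along the tool's axes as they then stand; what a row does not reach is not made up. A row lasts 1/10 s, in which the tool goes at most 50 mm and 8.59 degrees, less where a joint would pass 70% of its speed; a pose out of reach is approached as far as the arm can. A call with a gripper value outside its range is refused whole. The fingers move at their own pace and stop on an object; "newtons" is the grip in N (left out, the last holds). Time passes only in rows, so rows that do not move let the fingers close. It gives the time, the measured TCP pose, the force and the opening at its end, in the units of the state.
- get_obs(): the state, without advancing time (a new reading comes with each control period).
- camera(name): name is "side" or "top" or "wrist"; returns a dict with "img" (420x560x3 uint8, red, green, blue), "depth" (420x560 float32, m along the optical axis (not along the pixel's ray), 0 where there is no reading), "fx", "fy", "cx", "cy" (pixels), "k1" (the pictures are not rectified: a ray, as slopes to the right and down, at radius r is drawn at 1 + k1 r^2 times it, then the intrinsics apply), "pose" (4x4, takes a point from camera to world coordinates); the wrist camera has in their place "hand_eye" (4x4, takes a point from camera to tool coordinates, whose origin is the TCP and whose axes are the flange's). Camera axes: x right, y down, z forward; pixel columns grow to the right and rows downward; lengths in m; the calibration is good to about 2 mm. A picture is of the moment at which its call begins: read the wrist's pose just before it.
- sign_off(): hands the job in, once; it reports no verdict.
The state is a dict: "time": time; "qpos": joint angles; "qd": joint speeds; "tau": joint torques, N m; "ee_pos": TCP position; "tcp_rot": TCP orientation; "contact_force": force on the tool from outside, world axes, zero at the start; "torque": the same for the moment, N m; "grip_width": finger opening in m.
Only numpy, scipy, OpenCV 4.12 (cv2) and the standard library are available. Lean on these libraries where they do the work, as an engineer would, in place of code of your own. Each camera call takes 0.05 s, during which the arm holds its last target. There are 200 camera calls.

### The job

The drum of the hand-cranked sieve drive has an off-centre weight sealed inside, and its stiff seals keep it wherever it is left. Take the red crank handle and spin the drum, at least once carrying the handle to the opposite side of its circle from where it started, to feel from the effort which side is heavy; then turn the heavy side straight down (within about 20 degrees) so that the transport lock can be fitted, and finish while holding it there: drum at rest, the handle still gripped between the fingers, not let go. Leave the pots, jars and tools around it where they are.

Things in the scene. Friction and masses are not known exactly. Their poses are not given: they have to be found in the camera images.
- stand: Grey stand of the sieve drive, bolted down; place and yaw (up to 0.4 rad) vary. Origin on the table under the drum's middle, z up. The level axle runs along its y axis, 150 mm up; the crank is on its -y side. Base plate x -85 to 85, y -50 to 120 mm, 16 mm thick; behind the drum a post 80 mm wide, y 38 to 88 mm, 190 mm high.
- axle (a point): On the axle, in the middle of the drum's front face (the face with the crank), 150 mm above the table and 30 mm to -y of the stand's origin. Its axes are the stand's and do not turn with the drum.
- drum_middle (a point): Middle of the drum. Inside it a weight (0.6 kg, give or take a tenth) is fixed 50 mm off the axle, at an unseen angle (slug_c0 in the rules). Raising it adds up to 0.29 N m (about 5 N at the handle) to the effort, lowering it takes off as much: most where the heavy side is level with the axle, none at top and bottom. Drum and crank are otherwise balanced. Axes: the stand's.
- drum (a joint): Turn of the green drum (150 mm across, 60 long), rad. 0: handle on top; positive: over the top to the stand's +x. No stops. At q the handle's middle is 60 mm x sin q along the stand's x and 60 mm x cos q above the axle. The seals' drag, 0.37 N m (6 N at the handle) at any speed, always outweighs the weight: the drum never turns by itself. A stopped hand may feel a few N of locked-in drag, of opposite sign after turning the other way.
- crank_grip: Red crank handle: level sleeve 24 mm thick, 70 mm long, along the stand's y, with a 29 mm collar at its outer end. It spins freely on its pin, so it can stay pinched from above all the way round (its height goes from 90 to 210 mm); Origin: its middle, 60 mm off the axle, 63 mm in front (-y) of the drum's face; its own turn about y means nothing.
- jug: Bystander: jug, brown foot and green top, 116 mm across, 175 mm high, its handle 88 mm out from the middle; origin at the centre of its underside.
- brush_pot: Bystander: green pot of brushes, 80 mm across, 200 mm high with the brushes; origin at the centre of its underside.
- bowl: Bystander: blue bowl, 120 mm across, 55 mm high; origin at the centre of its underside.
- mug: Bystander: terracotta mug, 80 mm across, 90 mm high; origin at the centre of its underside.
- jar: Bystander: white jar with a black cap, 64 mm across, 85 mm high; origin at the centre of its underside.
- brush: Bystander: brush lying on the table, about 200 mm long; origin at the middle of its underside.
- trimmer: Bystander: trimming tool with a black handle lying on the table, about 200 mm long; origin at the middle of its underside.

How it is judged:
On the way:
1. The crank handle has been carried round to the opposite side of its circle (100 mm or more from where it started) (distance of crank_grip from where it was at the start of the episode above 0.1 m).
At the end, for the whole second after the job is handed in: The drum's hidden weight hangs straight below the axle within 25 degrees, the drum is at rest (under 0.05 rad/s), and the fingers still hold the crank handle (contact force above 3 N) (z of slug_c0 in the frame of axle below -0.04532 m and contact force between the fingers and crank_grip above 3 N and velocity of joint drum between -0.05 and 0.05 rad/s); the arm keeps its last pose, push and grip.
It fails at once if a pot, bowl, mug or jar is pushed more than 30 mm or tipped (distance of any of jug, brush_pot, bowl, mug, jar from where it was at the start of the episode above 0.03 m or angle between any of jug, brush_pot, bowl, mug, jar's own z axis and vertical above 0.5 rad).
It fails at once if the brush or the trimming tool is pushed more than 30 mm (distance of any of brush, trimmer from where it was at the start of the episode above 0.03 m).
It also fails if it takes over 72 s, if anything falls off the work surface, if the arm or the gripper's body presses on something with over 40 N, if the wrist force passes 120 N, or if a joint passes its speed limit or range.

## Working session

There is one attempt and no reset: what is moved stays moved. The work goes in short steps, Python scripts to look and compute and a tool call to move; the robot and the scene stay as the last step left them, time stands still between calls to the robot, and variables do not carry over. Pictures are saved under pics/ and viewed, about 8 in all and at most 12, crops included, and the job is handed in when it is done.

Besides the shell and the picture viewer there is one more tool, called after ">>>" as name(argument=value, ...) on one line, values as JSON. carry_out: Moves the arm, as the interface text tells. Its arguments: {"type":"object","properties":{"targets":{"type":"array"},"newtons":{"type":"number"}},"required":["targets"]}

```bash
mkdir -p pics; cat > h.py <<'E'
from workcell import *
import numpy as np, cv2
def pts(c):
    h,w=c['depth'].shape; v,u=np.mgrid[:h,:w]
    K=np.array([[c['fx'],0,c['cx']],[0,c['fy'],c['cy']],[0,0,1.]])
    uv=np.stack([u,v],-1).reshape(-1,1,2).astype(float)
    n=cv2.undistortPoints(uv,K,np.array([c['k1'],0,0,0.])).reshape(h,w,2)
    P=np.dstack([n,np.ones((h,w))])*c['depth'][...,None]
    return P@c['pose'][:3,:3].T+c['pose'][:3,3]
E
python3 - <<'E'
from h import *
ims=[]
for n in('side','top'):
    c=camera(n); cv2.imwrite(f'pics/{n}0.png',c['img'][...,::-1])
    P=pts(c); np.savez(f'{n}0.npz',P=P,img=c['img'],d=c['depth']); print(n,c['pose'].round(3).tolist(),c['k1'])
    hsv=cv2.cvtColor(c['img'],cv2.COLOR_RGB2HSV)
    m=((hsv[...,0]<6)|(hsv[...,0]>174))&(hsv[...,1]>150)&(hsv[...,2]>80)&(c['depth']>0)
    k,l,s,ce=cv2.connectedComponentsWithStats(m.astype(np.uint8))
    for i in range(1,k):
        if s[i,4]>30:
            q=P[l==i]; print('red',s[i],ce[i].round(),np.median(q,0).round(3),q.min(0).round(3),q.max(0).round(3))
o=get_obs(); print(o['time'],o['ee_pos'],o['tcp_rot'].round(3) if hasattr(o['tcp_rot'],'round') else o['tcp_rot'],o['contact_force'],o['grip_width'])
E
```

```text
side [[-0.998, -0.051, 0.04, 0.447], [-0.062, 0.563, -0.824, 1.351], [0.02, -0.825, -0.565, 1.061], [0.0, 0.0, 0.0, 1.0]] 0.04888925860341039
red [263 157   8  12  71] [267. 163.] [ 0.556 -0.161  0.218] [ 0.546 -0.195  0.202] [ 0.568 -0.119  0.225]
top [[-0.015, -0.979, 0.205, 0.319], [-1.0, 0.016, 0.003, -0.011], [-0.007, -0.205, -0.979, 1.124], [0.0, 0.0, 0.0, 1.0]] -0.09904070565760588
red [336 183  32  12 298] [352. 189.] [ 0.554 -0.16   0.219] [ 0.544 -0.239  0.   ] [ 0.599 -0.124  0.227]
0.1 [ 0.26867783 -0.56378983  0.23058793] [[ 0.903  0.43  -0.001]
 [ 0.43  -0.903  0.001]
 [-0.    -0.001 -1.   ]] [ 1.31431242 -0.1900981  -1.04063982] 0.08541269203640324
```

View pics/side0.png

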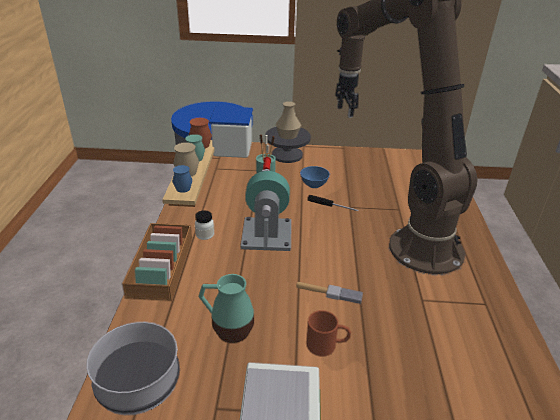

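View pics/top0.png

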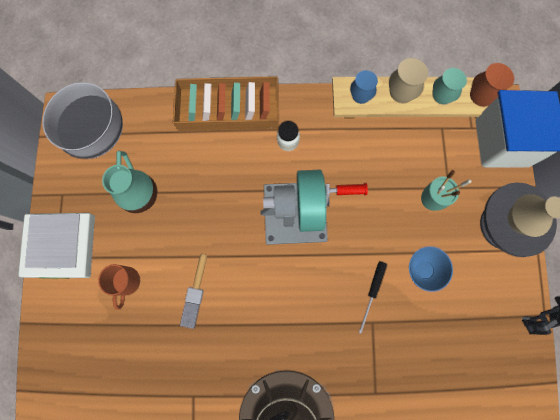

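The side view shows the drum at (267,190) and the red handle on the far side at (267,163). In the top view the handle is at (352,189), the drum at (313,200), the brush pot at (440,193), the bowl at (430,268) and the trimmer around (375,295). The handle is near the top of its circle.

```bash
python3 - <<'E'
from h import *
for n in('top','side'):
    z=np.load(f'{n}0.npz');P=z['P'];hsv=cv2.cvtColor(z['img'],cv2.COLOR_RGB2HSV);H,S,V=[hsv[...,i].astype(int) for i in range(3)]
    ok=z['d']>0
    near=ok&(abs(P[...,0]-.54)<.15)&(P[...,1]<.15)&(P[...,1]>-.3)
    red=near&((H<6)|(H>174))&(S>150)&(P[...,2]>.19)
    q=P[red]; m=q.mean(0);_,s,vt=np.linalg.svd(q-m);print(n,'red',m.round(4),'dir',vt[0].round(3),'yaw',np.arctan(-vt[0][0]/vt[0][1]).round(3), 'proj',((q-m)@vt[0]).min().round(3),((q-m)@vt[0]).max().round(3))
    gr=near&(H>70)&(H<95)&(S>60)&(P[...,1]>-.22)&(P[...,2]>.1)
    q=P[gr];print(' green',len(q),q.mean(0).round(4),q.min(0).round(3),q.max(0).round(3))
    np.save(n+'g.npy',q)
    # base plate: z 10..22mm
    pl=near&(abs(P[...,2]-.016)<.006)&(S<70)
    r=cv2.minAreaRect(P[pl][:,:2].astype(np.float32)*1000);print(' plate',pl.sum(),r)
    for nm,b in dict(pot=(-.3,.6),bowl=(-.3,.4)).items(): pass
z=np.load('top0.npz');P=z['P']
for nm,uv in dict(pot=(435,197),brushtip=(466,183),brush2=(448,173),bowl=(430,268),bowlL=(411,268),bowltop=(430,250),trim=(380,268),trimend=(361,331),jar=(288,132),potL=(424,195)).items():
    print(nm,P[uv[1],uv[0]].round(3))
E
```

```text
top red [ 0.5539 -0.1599  0.2188] dir [-0.019  0.999 -0.025] yaw 0.019 proj -0.034 0.036
 green 1602 [ 0.531  -0.0665  0.2095] [ 0.47  -0.1    0.145] [ 0.611 -0.035  0.23 ]
 plate 1321 ((515.8865356445312, -111.29385375976562), (367.5668640136719, 181.44479370117188), 77.29917907714844)
side red [ 0.5562 -0.1577  0.2174] dir [-0.019 -1.    -0.023] yaw -0.019 proj -0.038 0.038
 green 1005 [ 0.5437 -0.0464  0.1859] [ 0.474 -0.1    0.101] [0.616 0.001 0.228]
 plate 963 ((527.3429565429688, -105.68547058105469), (361.1585998535156, 201.51812744140625), 76.81643676757812)
pot [ 0.565 -0.405  0.08 ]
brushtip [ 0.578 -0.452  0.172]
brush2 [ 0.656 -0.481 -0.   ]
bowl [ 0.383 -0.404 -0.001]
bowlL [ 0.383 -0.342  0.026]
bowltop [ 0.429 -0.395  0.034]
trim [ 0.385 -0.258  0.023]
trimend [ 0.22  -0.2    0.017]
jar [ 0.751 -0.016  0.088]
potL [ 0.581 -0.389  0.042]
```

>>> carry_out(targets=[[0, 0, -8.1, 0, 0, -0.8, 1], [0, 0, -8.1, 0, 0, -0.8, 1], [0, 0, -8.1, 0, 0, -0.8, 1], [0, 0, -8.1, 0, 0, -0.8, 1], [0, 0, -8.1, 0, 0, -0.8, 1], [0, 0, -8.1, 0, 0, -0.8, 1], [0, 0, -8.1, 0, 0, -0.8, 1], [0, 0, -8.1, 0, 0, -0.8, 1]], newtons=60)

```text
time: 0.9
ee_pos: [0.2674, -0.5612, 0.2914]
tcp_rot: [[-0.048, 0.999, -0.007], [0.999, 0.048, 0.011], [0.011, -0.006, -1.0]]
contact_force: [0.4, -1.1, -0.1]
grip_width: 0.0851
```

>>> carry_out(targets=[[0, 0, 0.3, 3.9, 2.8, 0, 1], [0, 0, 0.3, 3.9, 2.8, 0, 1], [0, 0, 0.3, 3.9, 2.8, 0, 1], [0, 0, 0.3, 3.9, 2.8, 0, 1], [0, 0, 0.3, 3.9, 2.8, 0, 1], [0, 0, 0.3, 3.9, 2.8, 0, 1], [0, 0, 0.3, 3.9, 2.8, 0, 1], [0, 0, 0.3, 3.9, 2.8, 0, 1], [0, 0, 0.3, 3.9, 2.8, 0, 1], [0, 0, 0, 0, 0, 0, 1]])

```text
time: 1.9
ee_pos: [0.5132, -0.1907, 0.2899]
tcp_rot: [[0.0, 1.0, -0.011], [1.0, -0.0, 0.013], [0.013, -0.011, -1.0]]
contact_force: [-0.1, -0.1, -0.5]
grip_width: 0.0854
```

>>> carry_out(targets=[[0, 0, 0, 1.5, 2.1, 0, 1], [0, 0, 0, 1.3, 2.1, 0, 1], [0, 0, 0, 0, 0, 0, 1]])

```text
time: 2.2
ee_pos: [0.5561, -0.1601, 0.2886]
tcp_rot: [[-0.003, 1.0, -0.013], [1.0, 0.003, 0.013], [0.013, -0.013, -1.0]]
contact_force: [-0.3, -0.1, 0.3]
grip_width: 0.0857
```

```bash
python3 - <<'E'
from h import *
o=get_obs();T=np.eye(4);T[:3,:3]=o['tcp_rot'];T[:3,3]=o['ee_pos'];print(o['ee_pos'])
c=camera('wrist');c['pose']=T@c['hand_eye'];P=pts(c);cv2.imwrite('pics/w1.png',c['img'][...,::-1])
hsv=cv2.cvtColor(c['img'],cv2.COLOR_RGB2HSV)
m=((hsv[...,0]<6)|(hsv[...,0]>174))&(hsv[...,1]>150)&(c['depth']>0)&(P[...,2]>.15)
q=P[m];mm=q.mean(0);print(m.sum(),mm,q.min(0),q.max(0));print(np.linalg.svd(q-mm,full_matrices=False)[2][0])
E
```

```text
[ 0.55613213 -0.16014497  0.28858714]
2806 [ 0.5576788  -0.16007524  0.22006805] [ 0.5451929  -0.19601409  0.20295424] [ 0.57176446 -0.12600312  0.22633622]
[ 0.02362018 -0.9995073   0.02067007]
```

View pics/w1.png

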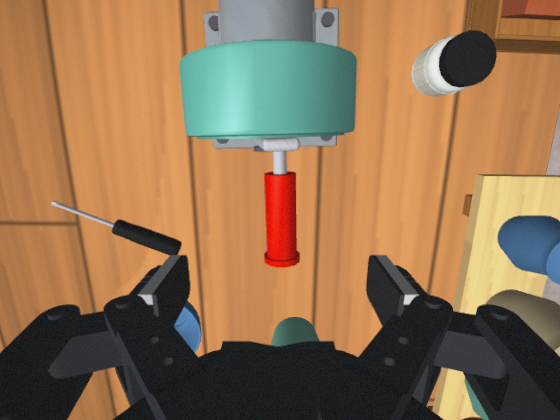

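The wrist view shows the handle at (281,215), centred between the open fingers and parallel to the pads, with the drum at (268,90). Next I descend and grip.

>>> carry_out(targets=[[0, 0, 0, -0.2, 0.1, 3.0, 1], [0, 0, 0, -0.1, 0, 3.0, 1], [0, 0, 0, 0, 0, 2.5, 1], [0, 0, 0, 0, 0, 1.2, 1], [0, 0, 0, 0, 0, 0, -1], [0, 0, 0, 0, 0, 0, -1], [0, 0, 0, 0, 0, 0, -1], [0, 0, 0, 0, 0, 0, -1], [0, 0, 0, 0, 0, 0, -1], [0, 0, 0, 0, 0, 0, -1]], newtons=60)

```text
time: 3.25
ee_pos: [0.5548, -0.1695, 0.193]
tcp_rot: [[0.003, 1.0, -0.006], [1.0, -0.003, 0.008], [0.008, -0.006, -1.0]]
contact_force: [1.8, -0.7, -10.4]
grip_width: 0.022
```

```bash
python3 - <<'E'
from h import *
o=get_obs();print({k:np.round(o[k],3) for k in('ee_pos','contact_force','torque','grip_width','time')})
E
```

```text
{'ee_pos': array([ 0.555, -0.169,  0.193]), 'contact_force': array([  1.833,  -0.72 , -10.43 ]), 'torque': array([-0.153, -0.299,  0.253]), 'grip_width': np.float64(0.022), 'time': np.float64(3.25)}
```

>>> carry_out(targets=[[0, 0, 0, 0, 0.6, 0.16, -1], [0, 0, 0, 0, 0.6, 0.22, -1], [0, 0, 0, 0, 0.56, 0.28, -1], [0, 0, 0, 0, 0.53, 0.34, -1], [0, 0, 0, 0, 0.5, 0.4, -1]])

```text
time: 3.75
ee_pos: [0.5857, -0.1686, 0.1807]
tcp_rot: [[0.002, 1.0, -0.003], [1.0, -0.002, 0.008], [0.008, -0.003, -1.0]]
contact_force: [0.5, 0.9, 2.4]
grip_width: 0.0224
```

```bash
cat > log.txt <<'E'
.5548 .193 1.8 -10.4 0
.5857 .1807 .5 2.4 1
E
cat > plan.py <<'E'
# plan.py xc zc q1 rows step(deg): rows toward circle from last logged pose; log: x z fx fz dir
import sys; import numpy as np
L=np.loadtxt('log.txt'); xc,zc,n,st=map(float,sys.argv[1:5])
from scipy.optimize import least_squares
if len(L)>3:
    r=least_squares(lambda p:np.hypot(L[:,0]-p[0],L[:,1]-p[1])-.06,[xc,zc]); print('fit',r.x.round(4),r.fun.round(4)); 
    if xc==0 or len(L)>4: xc,zc=r.x
q=np.degrees(np.arctan2(L[:,0]-xc,L[:,1]-zc)); print('q',q.round(1))
t=np.radians(q); ft=L[:,2]*np.cos(t)-L[:,3]*np.sin(t); print('ft',ft.round(1))
m=L[:,4]!=0
if m.sum()>4:
    A=np.c_[L[m,4],np.sin(t[m]),np.cos(t[m])]; s=np.linalg.lstsq(A,ft[m],rcond=None)[0]; print('drag,s,c',s.round(2),'res',(ft[m]-A@s).round(1))
    # ft = -drag*dir + W sin(q+phi): heavy angle from top = q+phi
    phi=np.arctan2(s[2],s[1]); print('W',np.hypot(s[1],s[2]).round(2),'phi',np.degrees(phi).round(1),'handle q for heavy down',(180-np.degrees(phi))%360)
g=np.radians(q[-1]+st*np.arange(int(n)+1)); X=xc+.06*np.sin(g); Z=zc+.06*np.cos(g)
X[0],Z[0]=L[-1,:2]
print([[0,0,0,0,round(a*100,2),round(-b*100,2),-1] for a,b in zip(np.diff(X),np.diff(Z))])
E
python3 plan.py .543 .136 5 6
```

```text
q [11.7 43.7]
ft [ 3.9 -1.3]
[[0, 0, 0, 0, np.float64(0.31), np.float64(0.59), -1], [0, 0, 0, 0, np.float64(0.38), np.float64(0.5), -1], [0, 0, 0, 0, np.float64(0.33), np.float64(0.54), -1], [0, 0, 0, 0, np.float64(0.27), np.float64(0.57), -1], [0, 0, 0, 0, np.float64(0.21), np.float64(0.59), -1]]
```

>>> carry_out(targets=[[0, 0, 0, 0, 0.34, 0.57, -1], [0, 0, 0, 0, 0.38, 0.5, -1], [0, 0, 0, 0, 0.33, 0.54, -1], [0, 0, 0, 0, 0.27, 0.57, -1], [0, 0, 0, 0, 0.21, 0.59, -1]])

```text
time: 4.25
ee_pos: [0.6063, -0.168, 0.1518]
tcp_rot: [[0.001, 1.0, 0.003], [1.0, -0.001, 0.008], [0.008, 0.003, -1.0]]
contact_force: [2.0, 0.1, 1.9]
grip_width: 0.0221
```

>>> carry_out(targets=[[0, 0, 0, 0, 0.1, 0.62, -1], [0, 0, 0, 0, 0.05, 0.63, -1], [0, 0, 0, 0, 0, 0.63, -1], [0, 0, 0, 0, -0.07, 0.63, -1], [0, 0, 0, 0, -0.13, 0.62, -1]])

```text
time: 4.75
ee_pos: [0.6075, -0.168, 0.1182]
tcp_rot: [[0.001, 1.0, 0.006], [1.0, -0.001, 0.007], [0.007, 0.006, -1.0]]
contact_force: [2.2, 0.8, 3.7]
grip_width: 0.0222
```

```bash
echo ".6063 .1518 2.0 1.9 1" >> log.txt; python3 - <<'E'
from h import *
o=get_obs();print({k:np.round(o[k],4) for k in('ee_pos','contact_force','torque')})
open('log.txt','a').write("%.4f %.4f %.1f %.1f 1\n"%(o['ee_pos'][0],o['ee_pos'][2],o['contact_force'][0],o['contact_force'][2]))
E
python3 plan.py .545 .135 5 6
```

```text
{'ee_pos': array([ 0.6075, -0.168 ,  0.1182]), 'contact_force': array([2.2022, 0.7557, 3.6935]), 'torque': array([ 0.0161, -0.3353,  0.1734])}
fit [0.5493 0.1331] [ 0.0001 -0.0001 -0.      0.0001]
q [  9.6  41.7  74.7 105. ]
ft [ 3.5 -1.2 -1.3 -4.1]
[[0, 0, 0, 0, np.float64(-0.65), np.float64(0.47), -1], [0, 0, 0, 0, np.float64(-0.26), np.float64(0.57), -1], [0, 0, 0, 0, np.float64(-0.31), np.float64(0.54), -1], [0, 0, 0, 0, np.float64(-0.37), np.float64(0.51), -1], [0, 0, 0, 0, np.float64(-0.42), np.float64(0.47), -1]]
```

>>> carry_out(targets=[[0, 0, 0, 0, -0.2, 0.6, -1], [0, 0, 0, 0, -0.26, 0.57, -1], [0, 0, 0, 0, -0.31, 0.54, -1], [0, 0, 0, 0, -0.37, 0.51, -1], [0, 0, 0, 0, -0.42, 0.47, -1]])

```text
time: 5.25
ee_pos: [0.5908, -0.1685, 0.0896]
tcp_rot: [[0.002, 1.0, 0.007], [1.0, -0.002, 0.006], [0.006, 0.007, -1.0]]
contact_force: [0.9, -0.2, 9.3]
grip_width: 0.0223
```

```bash
cat > s.sh <<'E'
python3 - <<'P'
from h import *
o=get_obs();print(o['time'],{k:np.round(o[k],4).tolist() for k in('ee_pos','contact_force','grip_width')})
open('log.txt','a').write("%.4f %.4f %.1f %.1f 1\n"%(o['ee_pos'][0],o['ee_pos'][2],o['contact_force'][0],o['contact_force'][2]))
P
python3 plan.py .5493 .1331 ${1:-10} ${2:-6} | sed 's/np.float64(\([^)]*\))/\1/g'
E
bash s.sh
```

```text
5.25 {'ee_pos': [0.5908, -0.1685, 0.0896], 'contact_force': [0.904, -0.1998, 9.2712], 'grip_width': 0.0223}
fit [0.5493 0.1331] [ 0.0002 -0.0001 -0.      0.      0.0001]
q [  5.2  37.4  71.8 104.4 136.4]
ft [ 2.7 -1.1 -1.2 -4.1 -7.1]
[[0, 0, 0, 0, -0.48, 0.4, -1], [0, 0, 0, 0, -0.52, 0.36, -1], [0, 0, 0, 0, -0.55, 0.3, -1], [0, 0, 0, 0, -0.58, 0.24, -1], [0, 0, 0, 0, -0.6, 0.18, -1], [0, 0, 0, 0, -0.62, 0.12, -1], [0, 0, 0, 0, -0.63, 0.05, -1], [0, 0, 0, 0, -0.63, -0.02, -1], [0, 0, 0, 0, -0.62, -0.08, -1], [0, 0, 0, 0, -0.61, -0.15, -1]]
```

>>> carry_out(targets=[[0, 0, 0, 0, -0.48, 0.4, -1], [0, 0, 0, 0, -0.52, 0.36, -1], [0, 0, 0, 0, -0.55, 0.3, -1], [0, 0, 0, 0, -0.58, 0.24, -1], [0, 0, 0, 0, -0.6, 0.18, -1]])

```text
time: 5.75
ee_pos: [0.5683, -0.1692, 0.0761]
tcp_rot: [[0.002, 1.0, 0.021], [1.0, -0.002, 0.004], [0.004, 0.021, -1.0]]
contact_force: [9.5, -1.0, -0.9]
grip_width: 0.022
```

```bash
bash s.sh
```

```text
5.75 {'ee_pos': [0.5683, -0.1692, 0.0761], 'contact_force': [9.4539, -1.0252, -0.9318], 'grip_width': 0.022}
fit [0.5493 0.1331] [ 0.0002 -0.0001 -0.      0.      0.0001  0.    ]
q [  5.2  37.4  71.8 104.3 136.4 161.6]
ft [ 2.7 -1.1 -1.2 -4.1 -7.1 -8.7]
drag,s,c [-6.11  3.32  4.11] res [-0.2  0.5 -0.2 -0.3  0.2]
W 5.28 phi 51.1 handle q for heavy down 128.87227850411554
[[0, 0, 0, 0, -0.61, 0.16, -1], [0, 0, 0, 0, -0.62, 0.1, -1], [0, 0, 0, 0, -0.63, 0.04, -1], [0, 0, 0, 0, -0.63, -0.03, -1], [0, 0, 0, 0, -0.62, -0.09, -1], [0, 0, 0, 0, -0.61, -0.16, -1], [0, 0, 0, 0, -0.59, -0.22, -1], [0, 0, 0, 0, -0.56, -0.28, -1], [0, 0, 0, 0, -0.53, -0.34, -1], [0, 0, 0, 0, -0.49, -0.39, -1]]
```

>>> carry_out(targets=[[0, 0, 0, 0, -0.61, 0.16, -1], [0, 0, 0, 0, -0.62, 0.1, -1], [0, 0, 0, 0, -0.63, 0.04, -1], [0, 0, 0, 0, -0.63, -0.03, -1], [0, 0, 0, 0, -0.62, -0.09, -1], [0, 0, 0, 0, -0.61, -0.16, -1]])

```text
time: 6.35
ee_pos: [0.5394, -0.17, 0.0741]
tcp_rot: [[0.001, 0.999, 0.042], [1.0, -0.002, 0.004], [0.004, 0.042, -0.999]]
contact_force: [9.3, -1.7, -6.5]
grip_width: 0.0217
```

```bash
bash s.sh
```

```text
6.35 {'ee_pos': [0.5394, -0.17, 0.0741], 'contact_force': [9.3064, -1.7104, -6.4723], 'grip_width': 0.0217}
fit [0.5494 0.1331] [ 0.0001 -0.0001 -0.0001  0.      0.0001  0.0001 -0.0001]
q [   5.2   37.4   71.8  104.4  136.4  161.6 -170.4]
ft [  2.7  -1.1  -1.2  -4.1  -7.1  -8.7 -10.3]
drag,s,c [-5.82  2.95  4.12] res [-0.3  0.6 -0.1 -0.3  0.1  0.1]
W 5.07 phi 54.4 handle q for heavy down 125.62400605558304
[[0, 0, 0, 0, -0.62, -0.12, -1], [0, 0, 0, 0, -0.6, -0.2, -1], [0, 0, 0, 0, -0.57, -0.26, -1], [0, 0, 0, 0, -0.54, -0.32, -1], [0, 0, 0, 0, -0.5, -0.37, -1], [0, 0, 0, 0, -0.46, -0.42, -1], [0, 0, 0, 0, -0.42, -0.47, -1], [0, 0, 0, 0, -0.36, -0.51, -1], [0, 0, 0, 0, -0.31, -0.55, -1], [0, 0, 0, 0, -0.25, -0.58, -1]]
```

>>> carry_out(targets=[[0.4, 0, 0, 0, -0.62, -0.12, -1], [0.4, 0, 0, 0, -0.6, -0.2, -1], [0.4, 0, 0, 0, -0.57, -0.26, -1], [0.4, 0, 0, 0, -0.54, -0.32, -1], [0.4, 0, 0, 0, -0.5, -0.37, -1], [0.4, 0, 0, 0, -0.46, -0.42, -1], [0.4, 0, 0, 0, -0.42, -0.47, -1]])

```text
time: 7.05
ee_pos: [0.5062, -0.1709, 0.0914]
tcp_rot: [[0.002, 1.0, 0.005], [1.0, -0.002, 0.005], [0.005, 0.005, -1.0]]
contact_force: [8.5, -1.1, -8.8]
grip_width: 0.0221
```

```bash
bash s.sh 10 -6
```

```text
7.05 {'ee_pos': [0.5062, -0.1709, 0.0914], 'contact_force': [8.4596, -1.1388, -8.7656], 'grip_width': 0.0221}
fit [0.5494 0.1331] [ 0.0001 -0.0001 -0.0001  0.      0.0001  0.0001 -0.0002  0.    ]
q [   5.2   37.4   71.8  104.4  136.4  161.6 -170.4 -134. ]
ft [  2.7  -1.1  -1.2  -4.1  -7.1  -8.7 -10.3 -12.2]
drag,s,c [-6.4   3.75  3.91] res [-0.   0.4 -0.4 -0.4  0.2  0.6 -0.4]
W 5.41 phi 46.2 handle q for heavy down 133.7908772552503
[[0, 0, 0, 0, 0.46, 0.43, -1], [0, 0, 0, 0, 0.5, 0.38, -1], [0, 0, 0, 0, 0.54, 0.32, -1], [0, 0, 0, 0, 0.57, 0.27, -1], [0, 0, 0, 0, 0.59, 0.2, -1], [0, 0, 0, 0, 0.61, 0.14, -1], [0, 0, 0, 0, 0.62, 0.08, -1], [0, 0, 0, 0, 0.63, 0.01, -1], [0, 0, 0, 0, 0.63, -0.06, -1], [0, 0, 0, 0, 0.62, -0.12, -1]]
```

>>> carry_out(targets=[[0, 0, 0, 0, 0.46, 0.43, -1], [0, 0, 0, 0, 0.5, 0.38, -1], [0, 0, 0, 0, 0.54, 0.32, -1], [0, 0, 0, 0, 0.57, 0.27, -1], [0, 0, 0, 0, 0.59, 0.2, -1], [0, 0, 0, 0, 0.61, 0.14, -1], [0, 0, 0, 0, 0.62, 0.08, -1], [0, 0, 0, 0, 0.63, 0.01, -1]])

```text
time: 7.85
ee_pos: [0.5551, -0.1696, 0.073]
tcp_rot: [[0.0, 1.0, 0.007], [1.0, -0.0, 0.005], [0.005, 0.007, -1.0]]
contact_force: [-5.6, 0.8, 21.6]
grip_width: 0.0223
```

```bash
bash s.sh 10 -6 >/dev/null; sed -i '$ s/ 1$/ -1/' log.txt; python3 plan.py .5494 .1331 10 -6| sed 's/np.float64(\([^)]*\))/\1/g'
```

```text
fit [0.5494 0.133 ] [ 0.0002 -0.0001 -0.0001 -0.      0.      0.     -0.0002 -0.      0.0003]
q [   5.2   37.3   71.8  104.3  136.4  161.6 -170.4 -134.   174.6]
ft [  2.7  -1.1  -1.2  -4.1  -7.1  -8.7 -10.3 -12.2   3.5]
drag,s,c [-6.58  3.92  3.7 ] res [ 0.2  0.5 -0.4 -0.5  0.1  0.6 -0.3  0.3]
W 5.39 phi 43.4 handle q for heavy down 136.61595654928092
[[0, 0, 0, 0, 0.62, -0.12, -1], [0, 0, 0, 0, 0.61, -0.16, -1], [0, 0, 0, 0, 0.59, -0.22, -1], [0, 0, 0, 0, 0.56, -0.28, -1], [0, 0, 0, 0, 0.53, -0.34, -1], [0, 0, 0, 0, 0.49, -0.39, -1], [0, 0, 0, 0, 0.45, -0.44, -1], [0, 0, 0, 0, 0.4, -0.48, -1], [0, 0, 0, 0, 0.35, -0.52, -1], [0, 0, 0, 0, 0.29, -0.56, -1]]
```

>>> carry_out(targets=[[0, 0, 0, 0, 0.62, -0.12, -1], [0, 0, 0, 0, 0.61, -0.16, -1], [0, 0, 0, 0, 0.59, -0.22, -1], [0, 0, 0, 0, 0.56, -0.28, -1], [0, 0, 0, 0, 0.53, -0.34, -1], [0, 0, 0, 0, 0.49, -0.39, -1]])

```text
time: 8.45
ee_pos: [0.5778, -0.1689, 0.0807]
tcp_rot: [[0.0, 1.0, -0.021], [1.0, -0.0, 0.006], [0.006, -0.021, -1.0]]
contact_force: [1.7, -0.1, -12.7]
grip_width: 0.0222
```

```bash
bash s.sh 10 -6 >/dev/null; sed -i '$ s/ 1$/ -1/' log.txt; python3 plan.py .5494 .1331 10 -6| sed 's/np.float64(\([^)]*\))/\1/g'
```

```text
fit [0.5493 0.1331] [ 0.0001 -0.0001 -0.      0.0001  0.0001  0.0001 -0.0002 -0.      0.0004
 -0.0004]
q [   5.2   37.4   71.8  104.4  136.4  161.6 -170.5 -134.   174.5  151.5]
ft [  2.7  -1.1  -1.2  -4.1  -7.1  -8.7 -10.2 -12.2   3.5   4.6]
drag,s,c [-6.46  3.77  3.81] res [ 0.1  0.5 -0.4 -0.4  0.2  0.6 -0.4  0.5 -0.3]
W 5.36 phi 45.3 handle q for heavy down 134.65385261356852
[[0, 0, 0, 0, 0.55, -0.3, -1], [0, 0, 0, 0, 0.5, -0.38, -1], [0, 0, 0, 0, 0.46, -0.43, -1], [0, 0, 0, 0, 0.41, -0.48, -1], [0, 0, 0, 0, 0.36, -0.52, -1], [0, 0, 0, 0, 0.3, -0.55, -1], [0, 0, 0, 0, 0.24, -0.58, -1], [0, 0, 0, 0, 0.18, -0.6, -1], [0, 0, 0, 0, 0.11, -0.62, -1], [0, 0, 0, 0, 0.05, -0.63, -1]]
```

>>> carry_out(targets=[[-0.4, 0, 0, 0, 0.55, -0.3, -1], [-0.4, 0, 0, 0, 0.5, -0.38, -1], [-0.4, 0, 0, 0, 0.44, -0.42, -1], [0, 0, 0, 0, 0, 0, -1], [0, 0, 0, 0, 0, 0, -1], [0, 0, 0, 0, 0, 0, -1], [0, 0, 0, 0, 0, 0, -1], [0, 0, 0, 0, 0, 0, -1]])

```text
time: 9.25
ee_pos: [0.5904, -0.1685, 0.0896]
tcp_rot: [[0.0, 1.0, -0.008], [1.0, -0.0, 0.007], [0.007, -0.008, -1.0]]
contact_force: [-2.5, 0.8, -2.2]
grip_width: 0.0223
```

```bash
bash s.sh 10 -6 >/dev/null; sed -i '$ s/ 1$/ 0/' log.txt; python3 plan.py .5494 .1331 1 -6 | head -5; python3 - <<'E'
from h import *
o=get_obs();print(o['time'],o['ee_pos'],o['contact_force'],o['grip_width'],np.abs(o['qd']).max())
c=camera('side');cv2.imwrite('pics/s2.png',c['img'][100:250,180:340,::-1].repeat(4,0).repeat(4,1))
P=pts(c);a=np.load('top0.npz')
print(get_obs()['ee_pos'])
E
```

```text
fit [0.5493 0.1331] [ 0.0001 -0.0001 -0.      0.0001  0.0001  0.0001 -0.0002 -0.      0.0004
 -0.0003 -0.0001]
q [   5.3   37.4   71.9  104.4  136.4  161.6 -170.5 -134.1  174.5  151.5
  136.6]
ft [  2.7  -1.1  -1.2  -4.1  -7.1  -8.7 -10.2 -12.2   3.5   4.6   3.3]
9.25 [ 0.59041475 -0.16850456  0.08955598] [-2.49516495  0.83527181 -2.18059707] 0.022278151415304204 0.0013435370715895452
[ 0.5903636  -0.16853228  0.08955051]
```

View pics/s2.png

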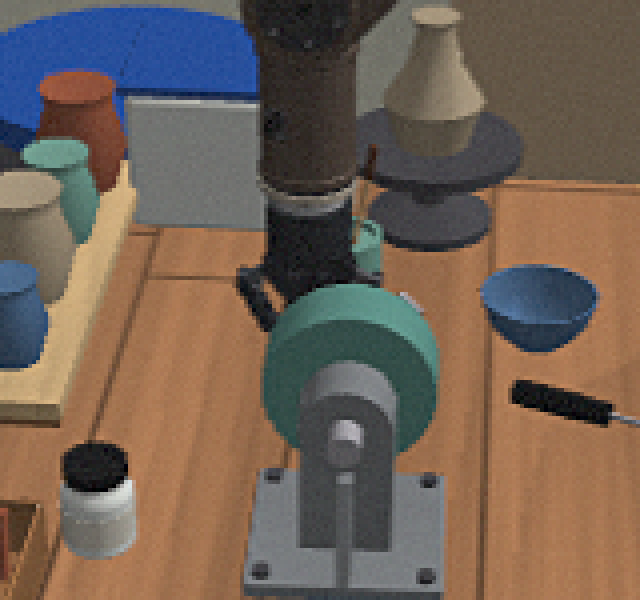

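The crop shows the gripper low on the +x side of the drum at about (290,270). The bowl, jar, trimmer and pot are undisturbed. The handle is at 136.6 deg against the fitted 134.7 deg, and the arm is at rest.

```bash
python3 -c "
from workcell import *
print(sign_off())"
```

```text
the job is handed in; nothing more can be done
None
```

I gripped the crank handle, turned the drum until its heavy side pointed down, and handed the job in at about 9.3 s still holding the handle. No verdict was reported.

- **Finding the heavy side:** I carried the handle from about 5° to 226° on its circle, which takes it past the opposite side (over 110 mm from where it started). I then came back, recording the effort both ways. The fit gave a drag of 6.5 N and a weight effect of 5.4 N at the handle, close to the values in the task text. The largest fit error was 0.6 N.
- **Heavy side down:** The fit puts the heavy side straight down with the handle at about 135°. As readings were added, that estimate moved between 126° and 137°. I stopped at 136.6°, within about 11° of every estimate and inside the 20° asked for.
- **Last checks:** The fingers were closed on the sleeve at 22 mm with the grip set to 60 N. The joints were still, and the leftover force at the handle was about 3 N, which fits locked-in drag. I did not measure the finger contact force directly.
- **Bystanders:** The bowl, jar and trimmer looked unmoved in the last picture, and so did the part of the brush pot that showed behind the gripper. The jug, mug and brush were outside that crop, but the arm never went near them.
- **One disagreement:** The cameras put the axle at x = 0.543 m, while the circle traced by the hand put it at 0.549 m. I used the traced circle, which fitted to 0.4 mm.

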